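# Lock the height gauge's collar on its post flat

## Task

On the potter's height gauge, turn the collar by its long arm until its clamp screw squarely faces the flat of the post: the clamp lever then sinks by itself to its lowest, and the collar becomes stiffer to turn further. Then tighten the screw by pressing down on the black ball of the lever, firmly (about 15 N) but never with more than 25 N, for about a second, and let go, leaving the lever down on the flat. Leave the other things on the bench where they are.

Things in the scene. Friction and masses are not known exactly. Their poses are not given: they have to be found in the camera images.
- gauge: the gauge's fixed stand: round grey iron foot 124 mm across (22 mm tall in the middle) with an upright column 52 mm across, bolted to the bench. Origin at the centre of the foot's underside, on the column's axis, z up. On the column, from 90 to 120 mm up, sits an aluminium collar 68 mm across that turns about this axis
- post_end (a point): centre of the top of the bare steel post, 40 mm across, that stands out of the collar, 150 mm above the bench; it does not turn. It has one flat, 11.5 mm from its axis (the end is D-shaped seen from above), facing along the gauge's own +x to within 0.5 rad either way: how exactly is not measured, it must be felt or seen
- collar (a joint): turn of the collar in rad, positive counter-clockwise from above; 0 when its screw points along the gauge's +x, its arm along -x. Starts from -1.5 to -1.15, screw on the round of the post; the flat is 0.65 to 2.0 rad on in the positive sense; stops at -1.9 and 1.3. It stays where left. Turning takes 4 to 7 N at bar_point on the round, under 2.5 N while the screw sinks onto the flat, 4 to 10 N past its middle
- bar_point (a point): a point of the collar's arm, 85 mm from the gauge's axis and 105 mm above the bench. The arm is a level dark steel bar 12 mm wide and 12 mm tall, opposite to the screw, reaching to 125 mm from the axis, with a thin marking point hanging from its end. Push it sideways with shut fingers, or pinch it from above, in an arc about the gauge's axis
- lever: the clamp lever on the head of the clamp screw, which runs level through the collar: black hub 20 mm across, steel rod 9 mm thick, black ball. Origin on the screw's axis, 48 mm from the gauge's axis, 105 mm above the bench; x points out along the screw. The rod leans to the collar's counter-clockwise side (from above); down is tighter. A spring keeps the screw's point on the post
- lever_knob (a point): centre of the lever's ball, 18 mm across, 60 mm from the screw's axis, 54 mm out from the gauge's axis along the screw. Untouched, its height above the bench is about 152 mm with the screw on the round of the post, 145 mm at 0.3 rad from the flat, 141 mm at 0.2, 138 mm at 0.1, 135 mm square to the flat, and it rises again beyond. Pressing it down does not pull the collar true and lowers it by only 1 mm or so: a hard stop
- rosette_a: dark clay flower, 44 mm wide, 20 mm tall; a bystander, to be left alone
- rosette_b: dark clay flower, 50 mm wide, 22 mm tall; a bystander, to be left alone
- clay_lump: dark rounded lump, 66 mm wide, 52 mm tall; a bystander, to be left alone
- small_cup: dark clay cup, 68 mm wide, 60 mm tall; a bystander, to be left alone
- wood_spatula: flat wooden modelling tool, 190 mm long; a bystander, to be left alone
- slip_brush: brush, 170 mm long; a bystander, to be left alone
- loop_tool: wooden-handled wire loop tool, 155 mm long; a bystander, to be left alone

How it is judged:
On the way, in this order (a step that is already met when the one before it is completed fails the run):
1. the collar is turned until the screw lies on the flat: the ball is lower than 141 mm (z of lever_knob in the frame of gauge below 0.141 m), for 0.2 s.
2. the lever is tightened: pressed with more than 10 N while the ball is lower than 139 mm (contact force between the fingers and lever above 10 N and z of lever_knob in the frame of gauge below 0.139 m), for 0.3 s.
At the end, for the whole second after the job is handed in: the lever is at rest with its ball lower than 139 mm above the bench (squarely on the flat it rests at 135 mm), and not below 120 mm, the screw thus on the flat to within about 0.12 rad; released (z of lever_knob in the frame of gauge between 0.12 and 0.139 m and angular speed of lever below 0.1 rad/s); the robot touches nothing.
It fails at once if the lever is pressed with more than 25 N (contact force between any of the fingers, the arm and lever above 25 N).
It fails at once if a bystander is moved by more than 30 mm (distance of any of rosette_a, rosette_b, clay_lump, small_cup, wood_spatula, slip_brush, loop_tool from where it was at the start of the episode above 0.03 m).
It also fails if it takes over 58 s, if anything falls off the work surface, if the arm or the gripper's body presses on something with over 40 N, if the wrist force passes 120 N, or if a joint passes its speed limit or range.

## Robot

A 6-joint arm with a two-finger parallel gripper is mounted at the origin on the work surface. World frame = base frame: x ahead of the robot, y to its left, z up, the work surface at z = 0. Lengths are in m, angles in rad, forces in N, time in s.
With the tool pointing down it reaches from about 0.425 to 0.95 m from the base axis. Payload 3.5 kg.
Tool frame: the origin (TCP) lies between the finger pads; the fingertips stand nose_length ahead of it and the grasp point (between the pads) lies 3 mm ahead of it (nose_length is the distance from the TCP to the fingertips, in m); x points along the fingers, z is the direction in which the jaws open and shut, and the axes are right-handed (so a half turn about x gives the same grasp; the last joint's range is limited). The gripper opens to 85 mm and grips with 20 to 120 N. Pads are 22 mm wide; open, the fingers measure 114 mm over their backs; the gripper's body (76 mm by 85 mm) begins 54 mm behind the grasp point. The pads swing forward as they close: fully open they stand 13 mm farther back than shut.
Start: joints at [0.976, 0.286, 1.577, -0, 1.279, -0.15], TCP at [0.29, 0.609, 0.253] pointing down, gripper open.
Joint ranges: [-2.77, 2.77], [-0.9, 2.22], [0.21, 2.48], [-1.53, 4.67], [0.24, 2.81], [-2.84, 2.84]. Speed limits (rad/s): [2.79, 2.79, 3.14, 3.14, 3.14, 3.14].

## Interface

Orientations are given as a unit quaternion [x, y, z, w].
In Python, from plant import * gives the robot as it stands.
- The arm moves only by the shell command python3 -m handwheel 'ROWS' [FORCE]. ROWS is JSON, a list of rows, each an object of numbers: "dx", "dy", "dz": the shift along the tool's x, y, z in m; "rx", "ry", "rz": the turn, a rotation vector about the tool's x, y, z in rad; "fingers": the gripper command: -1 is fully open, 1 is shut, values between are in proportion. In form: [{"dx": .., "dy": .., "dz": .., "rx": .., "ry": .., "rz": .., "fingers": ..}, ...]. A call has 1 to 12 rows; each row shifts and turns the commanded pose from where the row before left it, along the tool's axes as they then stand; what a row does not reach is not made up. A row lasts 1/8 s, in which the tool goes at most 62.5 mm and 10.7 degrees, less where a joint would pass 70% of its speed; a pose out of reach is approached as far as the arm can. A call is refused whole if a number of a shift passes 0.0625 or a number of a turn 0.188, either way. A call with a gripper value outside its range is refused whole. The fingers move at their own pace and stop on an object; FORCE is the grip in N (left out, the last holds). Time passes only in rows, so rows that do not move let the fingers close. It gives the time, the measured TCP pose, the force and the opening at its end, in the units of the state.
- get_state(): the state, without advancing time (a new reading comes with each control period).
- read_camera(name): name is "scene" or "top"; returns a dict with "img" (480x640x3 uint8, red, green, blue), "depth" (480x640 float32, m along the optical axis (not along the pixel's ray), 0 where there is no reading), "fx", "fy", "cx", "cy" (pixels), "distortion" ([k1, k2, p1, p2, k3] as OpenCV has them; the pictures are not rectified), "world_from_camera" (4x4, takes a point from camera to world coordinates). Camera axes: x right, y up, looking along -z (the intrinsics and any distortion apply to the point x, -y, -z); pixel columns grow to the right and rows downward; lengths in m; the calibration is good to about 2 mm. A picture is of the moment at which its call begins.
- sign_off(): hands the job in, once; it reports no verdict.
Trained networks look in a picture, given as the dict that the camera call returned (one of the last four; its "shot" number tells which), for a name from the list of things; names that differ only in an ending like _2 or _b are one class to them, and where a whole thing is asked for, a point or a joint stands for the part that bears it (a point fixed in the world has none). Each returns a list of dicts, best first, with "score" (0 to 1); they miss things now and then, are a little off and sometimes report something else, mostly with a low value. They report only what shows in the picture. A call takes as long as a camera call.
- cut_out(picture, label): "region" (480x640 bool, what is visible of it) and "bbox" ([left, top, width, height] in pixels, round what is visible of it).
The state is a dict: "time": time; "qpos": joint angles; "dq": joint speeds; "joint_efforts": joint torques, N m; "eef_pos": TCP position; "tcp_rot": TCP orientation; "contact_force": force on the tool from outside, world axes, zero at the start; "wrist_torque": the same for the moment, N m; "opening": opening from 0.0 (shut) to 1.0 (fully open).
Only numpy, scipy, OpenCV 4.12 (cv2) and the standard library are available. Lean on these libraries where they do the work, as an engineer would, in place of code of your own. Each camera call takes 0.05 s, during which the arm holds its last target. There are 200 camera calls.

## Working session

There is one attempt and no reset: what is moved stays moved. The work goes in short steps, Python scripts to look and compute and a shell command to move; the robot and the scene stay as the last step left them, time stands still between calls to the robot, and variables do not carry over. Pictures are saved under pics/ and viewed, about 8 in all and at most 12, crops included, and the job is handed in when it is done.

```bash
mkdir -p pics; cat > h.py <<'E'
from plant import *
import numpy as np, cv2
def pts(p,mask):
    v,u=np.nonzero(mask&(p["depth"]>0)); d=p["depth"][v,u]
    K=np.array([[p["fx"],0,p["cx"]],[0,p["fy"],p["cy"]],[0,0,1.]])
    n=cv2.undistortPoints(np.stack([u,v],1).astype(np.float64)[:,None],K,np.array(p["distortion"],float))[:,0]
    c=np.stack([n[:,0]*d,-n[:,1]*d,-d,np.ones_like(d)],1)
    return (c@np.array(p["world_from_camera"]).T)[:,:3]
def save(p,name): cv2.imwrite("pics/"+name,cv2.cvtColor(p["img"],cv2.COLOR_RGB2BGR))
E
python3 - <<'E'
from h import *
s=get_state(); print({k:np.round(v,3).tolist() for k,v in s.items()})
import plant; print([k for k in dir(plant) if k[0]!='_'])
for c in("scene","top"):
    p=read_camera(c); save(p,c+"0.png")
    print(c,np.round(p["world_from_camera"],3).tolist())
    for l in("gauge","collar","lever","lever_knob","bar_point","clay_lump","small_cup","rosette_a","wood_spatula","slip_brush","loop_tool"):
        for r in cut_out(p,l)[:2]:
            q=pts(p,r["region"]); print(l,round(r["score"],2),r["bbox"],len(q),np.round(np.median(q,0),3),np.round(q.min(0),3),np.round(q.max(0),3))
E
```

```text
{'time': 0.0, 'qpos': [0.976, 0.287, 1.578, -0.0, 1.279, -0.15], 'dq': [0.0, -0.001, -0.0, 0.001, 0.002, 0.0], 'joint_efforts': [0.0, -40.599, -29.262, -0.0, 0.006, 0.0], 'eef_pos': [0.29, 0.609, 0.252], 'tcp_rot': [-0.378, 0.599, 0.377, 0.597], 'contact_force': [-0.075, -0.563, 0.433], 'wrist_torque': [0.013, -0.017, 0.004], 'opening': 0.997}
['Unreachable', 'cut_out', 'get_state', 'nose_length', 'read_camera', 'sign_off']
scene [[-0.389, -0.785, 0.483, 1.227], [0.921, -0.338, 0.194, 0.321], [0.011, 0.52, 0.854, 1.318], [0.0, 0.0, 0.0, 1.0]]
gauge 0.89 [226.4, 225.8, 83.4, 55.2] 2189 [ 0.612 -0.06   0.026] [ 0.512 -0.18  -0.006] [0.656 0.041 0.165]
gauge 0.51 [428.9, 235.3, 71.7, 51.1] 1032 [0.392 0.412 0.004] [ 0.352  0.288 -0.006] [0.445 0.476 0.024]
collar 0.87 [226.9, 227.0, 84.7, 25.4] 941 [ 0.6   -0.058  0.112] [ 0.491 -0.18  -0.007] [0.655 0.041 0.165]
lever 0.63 [224.5, 234.6, 12.1, 7.4] 77 [ 0.641 -0.121  0.154] [ 0.557 -0.18   0.001] [ 0.655 -0.108  0.165]
lever 0.33 [428.0, 234.1, 73.7, 54.9] 1139 [0.39  0.414 0.004] [ 0.346  0.289 -0.007] [0.446 0.481 0.024]
lever_knob 0
[... 2423 characters left out ...]
.155 -0.008] [0.675 0.042 0.164]
rosette_a 0.77 [289.4, 224.4, 20.0, 23.2] 285 [0.592 0.051 0.02 ] [0.572 0.027 0.01 ] [0.617 0.072 0.031]
rosette_a 0.67 [329.0, 135.3, 27.9, 72.1] 928 [ 0.73  -0.051  0.018] [ 0.666 -0.081 -0.006] [ 0.834 -0.018  0.027]
wood_spatula 0.88 [118.0, 301.2, 78.0, 41.7] 1472 [0.389 0.413 0.004] [ 0.349  0.289 -0.006] [0.441 0.479 0.025]
slip_brush 0.76 [326.3, 135.7, 30.4, 71.0] 929 [ 0.732 -0.053  0.018] [ 0.666 -0.082 -0.006] [ 0.839 -0.018  0.027]
loop_tool 0.83 [177.0, 172.5, 56.4, 12.2] 385 [0.726 0.291 0.018] [ 0.714  0.21  -0.004] [0.747 0.343 0.028]
loop_tool 0.53 [289.4, 225.2, 20.3, 21.9] 310 [0.592 0.051 0.019] [ 0.57   0.027 -0.003] [0.617 0.074 0.031]
```

```bash
python3 - <<'E'
from h import *
p=read_camera("top")
full=pts(p,p["depth"]>0); 
def circ(q):
    A=np.c_[2*q[:,:2],np.ones(len(q))];x=np.linalg.lstsq(A,(q[:,:2]**2).sum(1),rcond=None)[0];return x[:2],np.sqrt(x[2]+x[:2]@x[:2])
near=full[(abs(full[:,0]-.59)<.16)&(abs(full[:,1]+.075)<.16)]
def show(n,lo,hi):
    q=near[(near[:,2]>lo)&(near[:,2]<hi)]; print(n,len(q),np.round(np.median(q,0),4),np.round(q.min(0),3),np.round(q.max(0),3))
    return q
show("post",.146,.156);show("collartop",.115,.126);show("ball",.155,.17);q=show("bar",.104,.116)
print(np.round(q[np.hypot(q[:,0]-.59,q[:,1]+.075)>.045],3).tolist()[:60])
h,w=240,320
im=cv2.cvtColor(p["img"],cv2.COLOR_RGB2BGR)[170:280,270:410]
im2=cv2.cvtColor(read_camera("scene")["img"],cv2.COLOR_RGB2BGR)[190:300,200:340]
cv2.imwrite("pics/a.png",np.vstack([cv2.resize(i,None,fx=2.7*1.0,fy=2.7,interpolation=cv2.INTER_CUBIC) for i in(im,im2)]))
cv2.imwrite("pics/b.png",cv2.cvtColor(p["img"],cv2.COLOR_RGB2BGR))
E
```

```text
post 242 [ 0.5923 -0.0796  0.1501] [ 0.575 -0.125  0.146] [ 0.653 -0.057  0.156]
collartop 563 [ 0.5973 -0.0755  0.1197] [ 0.557 -0.134  0.115] [0.628 0.037 0.126]
ball 51 [ 0.644  -0.116   0.1598] [ 0.594 -0.125  0.155] [ 0.653 -0.088  0.166]
bar 351 [ 0.5762 -0.0258  0.1116] [ 0.551 -0.137  0.104] [0.628 0.041 0.116]
[[0.619, -0.122, 0.114], [0.618, -0.116, 0.108], [0.617, -0.118, 0.111], [0.618, -0.12, 0.109], [0.618, -0.122, 0.109], [0.616, -0.114, 0.107], [0.615, -0.115, 0.111], [0.615, -0.117, 0.113], [0.615, -0.12, 0.112], [0.615, -0.122, 0.111], [0.615, -0.123, 0.116], [0.615, -0.128, 0.116], [0.615, -0.13, 0.116], [0.615, -0.133, 0.114], [0.613, -0.117, 0.115], [0.613, -0.119, 0.116], [0.613, -0.122, 0.112], [0.613, -0.126, 0.114], [0.613, -0.128, 0.111], [0.613, -0.133, 0.112], [0.613, -0.134, 0.115], [0.611, -0.115, 0.112], [0.61, -0.117, 0.116], [0.611, -0.124, 0.112], [0.611, -0.126, 0.114], [0.611, -0.13, 0.113], [0.611, -0.133, 0.111], [0.611, -0.135, 0.112], [0.608, -0.117, 0.115], [0.608, -0.119, 0.114], [0.608, -0.121, 0.114], [0.608, -0.126, 0.113], [0.608, -0.128, 0.113], [0.608, -0.133, 0.113], [0.608, -0.135, 0.113], [0.606, -0.119, 0.116], [0.606, -0.126, 0.112], [0.606, -0.128, 0.116], [0.606, -0.131, 0.111], [0.606, -0.132, 0.115], [0.606, -0.137, 0.112], [0.604, -0.124, 0.114], [0.604, -0.126, 0.111], [0.604, -0.128, 0.111], [0.604, -0.131, 0.11], [0.604, -0.132, 0.114], [0.604, -0.135, 0.113], [0.604, -0.137, 0.11], [0.602, -0.119, 0.115], [0.602, -0.121, 0.116], [0.602, -0.124, 0.114], [0.602, -0.126, 0.11], [0.602, -0.128, 0.112], [0.602, -0.13, 0.113], [0.603, -0.134, 0.105], [0.603, -0.136, 0.105], [0.6, -0.119, 0.114], [0.6, -0.122, 0.112], [0.6, -0.123, 0.115], [0.6, -0.127, 0.107]]
```

View pics/a.png

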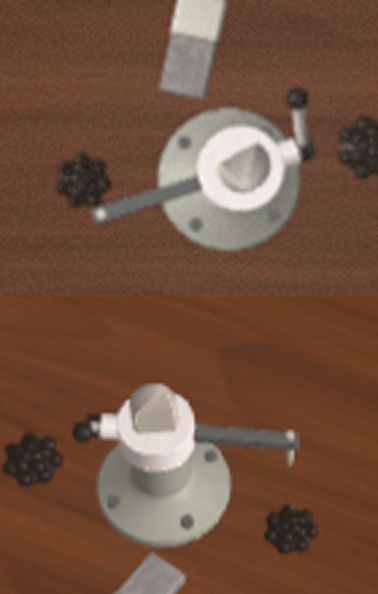

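View pics/b.png

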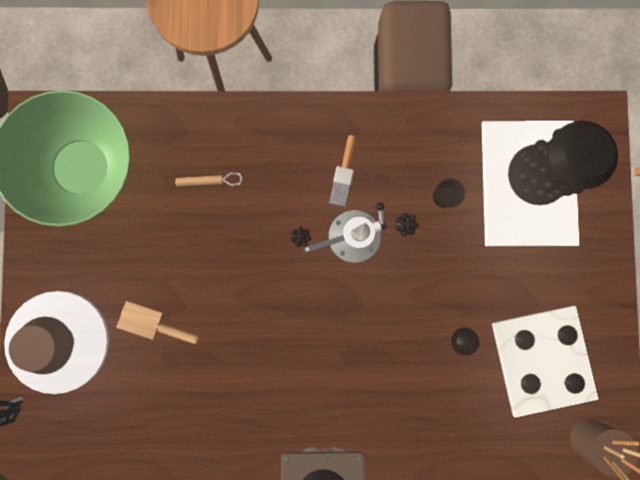

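```bash
cat > m.py <<'E'
from h import *
from scipy.optimize import least_squares as LS
P={}
for c in("scene","top"):
    for k in range(4):
        p=read_camera(c);P.setdefault(c,[]).append(p["depth"])
    d=np.array(P[c]); p["depth"]=np.where((d>0).all(0),np.median(d,0),0).astype(np.float32); P[c]=p
F={c:pts(P[c],P[c]["depth"]>0) for c in P}
F={c:q[np.hypot(q[:,0]-.59,q[:,1]+.078)<.16] for c,q in F.items()}
q=F["scene"]
def cyl(q,lo,hi,r,dirn,c0=(.59,-.078)):
    s=q[(q[:,2]>lo)&(q[:,2]<hi)]; s=s[abs(np.hypot(s[:,0]-c0[0],s[:,1]-c0[1])-r)<.012]
    f=LS(lambda c:np.hypot(s[:,0]-c[0],s[:,1]-c[1])-r,c0,loss="soft_l1",f_scale=.001); return f.x,len(s),np.median(abs(f.fun))
if __name__=="__main__":
    print("column",cyl(q,.035,.085,.026,0)); print("collar",cyl(q,.094,.115,.034,0))
    for c in F:
        q=F[c]; s=q[(q[:,2]>.117)&(q[:,2]<.124)]; s=s[np.hypot(s[:,0]-.59,s[:,1]+.078)<.045]
        (x,y),r=cv2.minEnclosingCircle((s[:,:2]*1000).astype(np.float32)); print(c,"collar top",x,y,r)
        s=q[(q[:,2]>.147)&(q[:,2]<.153)&(np.hypot(q[:,0]-.59,q[:,1]+.078)<.03)]
        print(" post",np.round(s.min(0),4),np.round(s.max(0),4),len(s),cv2.minEnclosingCircle((s[:,:2]*1000).astype(np.float32)))
        s=q[(q[:,2]>.125)&(q[:,2]<.145)&(np.hypot(q[:,0]-.59,q[:,1]+.078)<.024)]
        if c=="scene":
            print(np.round(s[::max(1,len(s)//40)]*1000).astype(int).tolist())
        s=q[(q[:,2]>.106)&(q[:,2]<.114)]; R=np.hypot(s[:,0]-.59,s[:,1]+.078); s=s[(R>.05)&(R<.12)&(s[:,1]>-.06)]
        vx,vy,x,y=cv2.fitLine((s[:,:2]).astype(np.float32),cv2.DIST_HUBER,0,1e-4,1e-4).ravel(); print(c,"bar",vx,vy,x,y,np.arctan2(vy,vx),len(s),np.median(s[:,2]))
        s=q[(q[:,2]>.155)&(q[:,2]<.175)]; R=np.hypot(s[:,0]-.59,s[:,1]+.078); s=s[(R>.05)]; print("ball",np.round(np.median(s,0),4),s[:,2].max() if len(s) else 0,len(s))
    print(nose_length)
E
python3 m.py
```

```text
column (array([ 0.59338184, -0.07813236]), 172, np.float64(0.00037484556202769213))
collar (array([ 0.59329783, -0.07834254]), 200, np.float64(0.0007222424569374233))
scene collar top 596.2988891601562 -80.89579010009766 37.16796875
 post [ 0.5748 -0.0974  0.1471] [ 0.6107 -0.0579  0.1528] 167 ((593.1971435546875, -78.14219665527344), 20.30565071105957)
[[588, -59, 143], [589, -59, 139], [594, -58, 144], [590, -59, 136], [608, -90, 140], [609, -87, 143], [609, -84, 145], [604, -74, 143], [603, -72, 144], [600, -69, 141], [601, -66, 144], [600, -63, 144], [597, -62, 141], [598, -59, 144], [596, -58, 142], [591, -58, 133], [608, -91, 135], [611, -87, 141], [610, -84, 141], [609, -82, 141], [606, -79, 138], [606, -76, 140], [605, -74, 141], [604, -72, 140], [602, -71, 138], [602, -68, 141], [600, -66, 139], [599, -64, 138], [599, -62, 139], [597, -60, 137], [597, -58, 139], [591, -58, 130], [610, -90, 133], [610, -88, 134], [610, -85, 136], [611, -82, 140], [608, -81, 137], [607, -78, 137], [606, -77, 136], [605, -74, 136], [604, -72, 136], [602, -71, 134], [601, -69, 134], [601, -66, 1
[... 319 characters left out ...]
1, 128], [597, -58, 130], [612, -87, 129], [611, -85, 128], [610, -83, 129], [609, -81, 129], [608, -79, 128], [606, -77, 127], [605, -75, 127], [604, -73, 126], [600, -65, 126], [600, -62, 127], [598, -58, 127]]
scene bar 0.28331894 -0.95902574 0.5710714 -0.0016572447 -1.2835432 147 0.11028601794711212
ball [ 0.6465 -0.1171  0.1587] 0.16170216620453792 36
top collar top 595.08837890625 -81.89225769042969 38.295745849609375
 post [ 0.5753 -0.0955  0.147 ] [ 0.6114 -0.0575  0.1527] 240 ((593.7078247070312, -77.15579223632812), 19.856571197509766)
top bar 0.30718958 -0.95164835 0.5718372 -0.007950543 -1.2585579 170 0.11113980800803602
ball [ 0.6438 -0.116   0.1591] 0.16335862543787094 52
0.022
```

```bash
cat > g.py <<'E'
from h import *
from scipy.spatial.transform import Rotation as R
C=np.array([.5934,-.078])
def plan(xyz,zang,s=None):
    """rows' shift in current tool axes, and rx turn, to a tool-down pose with jaw axis at zang (mod pi)"""
    s=s or get_state(); M=R.from_quat(s["tcp_rot"]).as_matrix(); z=np.arctan2(M[1,2],M[0,2])
    d=(zang-z+np.pi/2)%np.pi-np.pi/2
    print("tcp",np.round(s["eef_pos"],4),"xaxis",np.round(M[:,0],3),"zang",round(z,3),"d_tool",np.round(M.T@(np.array(xyz)-s["eef_pos"]),4),"turn about up",round(d,3),"=> rx",round(-d,3),"q",np.round(s["qpos"],2))
E
python3 - <<'E'
from m import *; from g import *
q=F["scene"]; s=q[(q[:,2]>.123)&(q[:,2]<.147)]; v=s[:,:2]-C
a=.49; 
for _ in range(3):
    n=np.array([np.cos(a),np.sin(a)]);t=np.array([-n[1],n[0]])
    w=v[(abs(v@n-.0115)<.0035)&(abs(v@t)<.014)]
    vx,vy=cv2.fitLine(w.astype(np.float32),cv2.DIST_HUBER,0,1e-4,1e-4).ravel()[:2]; a=np.arctan(-vx/vy); print("flat",a,len(w),np.median(w@n))
b=np.pi-1.27; 
plan([C[0]+.085*np.cos(b),C[1]+.085*np.sin(b),.20],b-np.pi/2)
E
```

```text
flat 0.5226038 67 0.011440004686109837
flat 0.53446424 67 0.011416679228998085
flat 0.53446424 67 0.011336854133388575
tcp [0.2904 0.6093 0.2533] xaxis [ 0. -0. -1.] zang 1.126 d_tool [ 0.0533 -0.5116 -0.4276] turn about up -0.825 => rx 0.825 q [ 0.98  0.29  1.58 -0.    1.28 -0.15]
```

```bash
python3 -m handwheel '[{"dy":-0.0465,"dz":-0.0389},{"dy":-0.0465,"dz":-0.0389},{"dy":-0.0465,"dz":-0.0389},{"dy":-0.0465,"dz":-0.0389},{"dy":-0.0465,"dz":-0.0389},{"dy":-0.0465,"dz":-0.0389},{"dy":-0.0465,"dz":-0.0389},{"dy":-0.0465,"dz":-0.0389},{"dy":-0.0465,"dz":-0.0389},{"dy":-0.0465,"dz":-0.0389},{"dy":-0.0465,"dz":-0.0389}]' 30 && python3 -m handwheel '[{"rx":0.165},{"rx":0.165},{"rx":0.165},{"rx":0.165},{"rx":0.165},{}]'; python3 - <<'E'
from g import *
b=np.pi-1.27
plan([C[0]+.085*np.cos(b),C[1]+.085*np.sin(b),.119],b-np.pi/2)
print(np.round(get_state()["contact_force"],2))
E
```

```text
tcp [0.2904 0.6093 0.2533] xaxis [ 0. -0. -1.] zang 1.126 d_tool [ 0.1343 -0.5116 -0.4276] turn about up -0.825 => rx 0.825 q [ 0.98  0.29  1.58 -0.    1.28 -0.15]
[-0.46  0.93  1.29]$[0]: bad value
```

```bash
python3 -m handwheel '[{"dx":0,"dy":-0.0465,"dz":-0.0389,"rx":0,"ry":0,"rz":0,"fingers":-1},{"dx":0,"dy":-0.0465,"dz":-0.0389,"rx":0,"ry":0,"rz":0,"fingers":-1},{"dx":0,"dy":-0.0465,"dz":-0.0389,"rx":0,"ry":0,"rz":0,"fingers":-1},{"dx":0,"dy":-0.0465,"dz":-0.0389,"rx":0,"ry":0,"rz":0,"fingers":-1},{"dx":0,"dy":-0.0465,"dz":-0.0389,"rx":0,"ry":0,"rz":0,"fingers":-1},{"dx":0,"dy":-0.0465,"dz":-0.0389,"rx":0,"ry":0,"rz":0,"fingers":-1},{"dx":0,"dy":-0.0465,"dz":-0.0389,"rx":0,"ry":0,"rz":0,"fingers":-1},{"dx":0,"dy":-0.0465,"dz":-0.0389,"rx":0,"ry":0,"rz":0,"fingers":-1},{"dx":0,"dy":-0.0465,"dz":-0.0389,"rx":0,"ry":0,"rz":0,"fingers":-1},{"dx":0,"dy":-0.0465,"dz":-0.0389,"rx":0,"ry":0,"rz":0,"fingers":-1},{"dx":0,"dy":-0.0465,"dz":-0.0389,"rx":0,"ry":0,"rz":0,"fingers":-1}]' 30 && python3 -m handwheel '[{"dx":0,"dy":0,"dz":0,"rx":0.165,"ry":0,"rz":0,"fingers":-1},{"dx":0,"dy":0,"dz":0,"rx":0.165,"ry":0,"rz":0,"fingers":-1},{"dx":0,"dy":0,"dz":0,"rx":0.165,"ry":0,"rz":0,"fingers":-1},{"dx":0,"dy":0,"dz":0,"rx":0.165,"ry":0,"rz":0,"fingers":-1},{"dx":0,"dy":0,"dz":0,"rx":0.165,"ry":0,"rz":0,"fingers":-1},{"dx":0,"dy":0,"dz":0,"rx":0,"ry":0,"rz":0,"fingers":-1}]'; python3 - <<'E'
from g import *
b=np.pi-1.27
plan([C[0]+.085*np.cos(b),C[1]+.085*np.sin(b),.119],b-np.pi/2)
print(np.round(get_state()["contact_force"],2))
E
```

```text
time: 3.48
eef_pos: [0.5687, 0.001, 0.2538]
tcp_rot: [-0.378, 0.598, 0.377, 0.598]
contact_force: [1.2, 0.6, 0.3]
opening: 1.007
time: 4.22
eef_pos: [0.568, 0.003, 0.2534]
tcp_rot: [-0.107, 0.699, 0.107, 0.699]
contact_force: [0.4, 0.4, -0.3]
opening: 1.0
tcp [0.568  0.003  0.2534] xaxis [ 0. -0. -1.] zang 0.303 d_tool [0.1344 0.0002 0.0002] turn about up -0.002 => rx 0.002 q [-0.17  0.05  1.84  0.    1.25 -0.48]
[ 0.38  0.36 -0.34]
```

```bash
python3 -m handwheel '[{"dx":0.04,"dy":0,"dz":0,"rx":0,"ry":0,"rz":0,"fingers":-1},{"dx":0.04,"dy":0,"dz":0,"rx":0,"ry":0,"rz":0,"fingers":-1},{"dx":0.03,"dy":0,"dz":0,"rx":0,"ry":0,"rz":0,"fingers":-1},{"dx":0.02,"dy":0,"dz":0,"rx":0,"ry":0,"rz":0,"fingers":-0.3},{"dx":0.01,"dy":0,"dz":0,"rx":0,"ry":0,"rz":0,"fingers":0.4},{"dx":0,"dy":0,"dz":0,"rx":0,"ry":0,"rz":0,"fingers":0.6},{"dx":0,"dy":0,"dz":0,"rx":0,"ry":0,"rz":0,"fingers":1},{"dx":0,"dy":0,"dz":0,"rx":0,"ry":0,"rz":0,"fingers":1},{"dx":0,"dy":0,"dz":0,"rx":0,"ry":0,"rz":0,"fingers":1},{"dx":0,"dy":0,"dz":0,"rx":0,"ry":0,"rz":0,"fingers":1}]' 30
```

```text
time: 5.48
eef_pos: [0.5688, 0.0028, 0.1147]
tcp_rot: [-0.106, 0.698, 0.106, 0.7]
contact_force: [-2.3, 0.5, 6.6]
opening: 0.131
```

```bash
python3 -m handwheel '[{"dx":0,"dy":-0.0006,"dz":-0.0102,"rx":-0.12,"ry":0,"rz":0,"fingers":1},{"dx":0,"dy":-0.0006,"dz":-0.0102,"rx":-0.12,"ry":0,"rz":0,"fingers":1},{"dx":0,"dy":-0.0006,"dz":-0.0102,"rx":-0.12,"ry":0,"rz":0,"fingers":1},{"dx":0,"dy":-0.0006,"dz":-0.0102,"rx":-0.12,"ry":0,"rz":0,"fingers":1},{"dx":0,"dy":0,"dz":0,"rx":0,"ry":0,"rz":0,"fingers":1}]'; cat > st.py <<'E'
from g import *
s=get_state(); v=s["eef_pos"][:2]-C; b=np.arctan2(v[1],v[0])%(2*np.pi)
n=np.array([np.cos(b),np.sin(b)]); f=np.array(s["contact_force"][:2]); M=R.from_quat(s["tcp_rot"]).as_matrix()
print("r",np.hypot(*v).round(4),"screw",round(b-np.pi,3),"zang-pi/2",round(np.arctan2(M[1,2],M[0,2])-np.pi/2,3),"F tang",f@[-n[1],n[0]],"rad",f@n,"fz",s["contact_force"][2],"z",s["eef_pos"][2],"t",s["time"])
E
python3 st.py
```

```text
time: 6.1
eef_pos: [0.5338, -0.0181, 0.1147]
tcp_rot: [-0.269, 0.653, 0.269, 0.655]
contact_force: [-1.9, -0.2, 6.7]
opening: 0.138
r 0.0845 screw -0.788 zang-pi/2 -0.79 F tang 1.5227332423735165 rad 1.2153315701185687 fz 6.7167462163738545 z 0.11468158593527725 t 6.1
```

```bash
python3 -m handwheel '[{"dx":0,"dy":-0.0006,"dz":-0.0102,"rx":-0.12,"ry":0,"rz":0,"fingers":1},{"dx":0,"dy":-0.0006,"dz":-0.0102,"rx":-0.12,"ry":0,"rz":0,"fingers":1},{"dx":0,"dy":-0.0006,"dz":-0.0102,"rx":-0.12,"ry":0,"rz":0,"fingers":1},{"dx":0,"dy":-0.0006,"dz":-0.0102,"rx":-0.12,"ry":0,"rz":0,"fingers":1},{"dx":0,"dy":-0.0006,"dz":-0.0102,"rx":-0.12,"ry":0,"rz":0,"fingers":1},{"dx":0,"dy":-0.0006,"dz":-0.0102,"rx":-0.12,"ry":0,"rz":0,"fingers":1},{"dx":0,"dy":-0.0006,"dz":-0.0102,"rx":-0.12,"ry":0,"rz":0,"fingers":1},{"dx":0,"dy":-0.0006,"dz":-0.0102,"rx":-0.12,"ry":0,"rz":0,"fingers":1}]'; python3 st.py
for i in 1 ; do python3 -m handwheel '[{"dx":0,"dy":-0.0002,"dz":-0.0051,"rx":-0.06,"ry":0,"rz":0,"fingers":1},{"dx":0,"dy":-0.0002,"dz":-0.0051,"rx":-0.06,"ry":0,"rz":0,"fingers":1}]'>/dev/null; python3 st.py; done
python3 -m handwheel '[{"dx":0,"dy":-0.0002,"dz":-0.0051,"rx":-0.06,"ry":0,"rz":0,"fingers":1},{"dx":0,"dy":-0.0002,"dz":-0.0051,"rx":-0.06,"ry":0,"rz":0,"fingers":1}]' >/dev/null; python3 st.py
cat > ball.py <<'E'
from h import *
from g import C
import sys
for c in("scene","top"):
    p=read_camera(c); d=[p["depth"]]
    for _ in range(3): d.append(read_camera(c)["depth"])
    d=np.array(d); p["depth"]=np.where((d>0).all(0),np.median(d,0),0).astype(np.float32)
    q=pts(p,p["depth"]>0); r=np.hypot(*(q[:,:2]-C).T); s=q[(r>.055)&(r<.095)&(q[:,2]>.125)&(q[:,2]<.175)]
    # ball side: keep points away from gripper (arm opposite)
    n=float(sys.argv[1]); e=np.array([np.cos(n+.76),np.sin(n+.76)]); s=s[((s[:,:2]-C)@e)>.05]
    from scipy.optimize import least_squares as LS
    if len(s)>5:
        f=LS(lambda x:np.linalg.norm(s-x,axis=1)-.009,np.r_[C+.074*e,.138],loss="soft_l1",f_scale=.001)
        v=f.x[:2]-C
        print(c,len(s),"ball",np.round(f.x,4),"top",np.sort(s[:,2])[-5:].round(4),"screw from ball",np.arctan2(v[1],v[0])-np.arctan2(np.sqrt(max(0,np.hypot(*v)**2-.054**2)),.054),"r",np.hypot(*v),np.median(abs(f.fun)))
if len(sys.argv)>2:
    p=read_camera("scene"); cv2.imwrite("pics/"+sys.argv[2],cv2.resize(cv2.cvtColor(p["img"],cv2.COLOR_RGB2BGR)[170:300,190:350],None,fx=4,fy=4,interpolation=cv2.INTER_CUBIC))
E
python3 ball.py 0.4 c.png
```

```text
time: 7.1
eef_pos: [0.5099, -0.093, 0.1147]
tcp_rot: [0.542, -0.455, -0.541, -0.455]
contact_force: [-1.9, 1.5, 6.3]
opening: 0.131
r 0.0849 screw 0.178 zang-pi/2 0.173 F tang -1.8212289641686428 rad 1.5551609970000424 fz 6.344918776134944 z 0.11467309682769962 t 7.1
r 0.0849 screw 0.298 zang-pi/2 0.291 F tang -1.945505326169543 rad 2.2658603922661427 fz 7.245124808656903 z 0.11468353995745617 t 7.35
r 0.085 screw 0.418 zang-pi/2 0.411 F tang -1.8164593249388412 rad 1.5356335338611198 fz 6.737593484929921 z 0.11468693373861882 t 7.6
scene 70 ball [ 0.6247 -0.0129  0.1372] top [0.1467 0.1467 0.1468 0.1471 0.1477] screw from ball 0.3953447913064658 r 0.07226149382338558 0.0019962484510475283
top 87 ball [ 0.624  -0.0122  0.1379] top [0.1475 0.1476 0.1478 0.1478 0.1485] screw from ball 0.40326204613160577 r 0.07261660343905782 0.0017219304737972098
```

View pics/c.png

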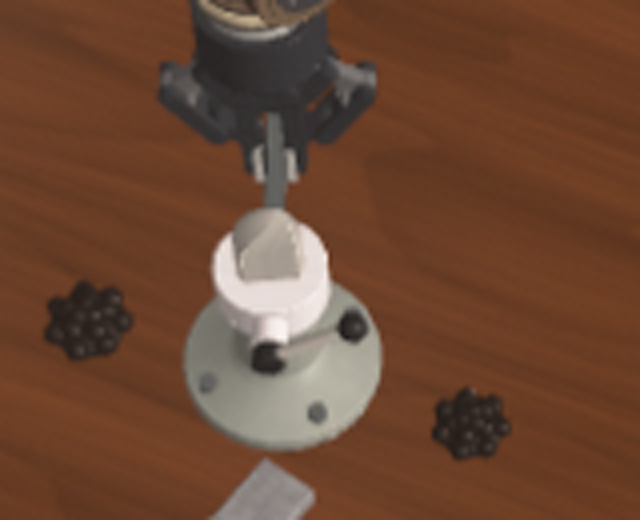

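The view shows the arm pinched at (273,165), and the lever ball sunk at (352,326); the measured height of about 138 mm agrees with a screw about 0.1 rad short of the flat. I'll continue in small steps.

```bash
S() { python3 st.py; }
python3 -m handwheel '[{"dx":0,"dy":-0.0001,"dz":-0.0034,"rx":-0.04,"ry":0,"rz":0,"fingers":1}]' >/dev/null; S
python3 -m handwheel '[{"dx":0,"dy":-0.0001,"dz":-0.0034,"rx":-0.04,"ry":0,"rz":0,"fingers":1}]' >/dev/null; S; python3 ball.py 0.49
python3 -m handwheel '[{"dx":0,"dy":0,"dz":-0.0017,"rx":-0.02,"ry":0,"rz":0,"fingers":1}]' >/dev/null; S;python3 ball.py 0.52
python3 -m handwheel '[{"dx":0,"dy":0,"dz":-0.0017,"rx":-0.02,"ry":0,"rz":0,"fingers":1}]' >/dev/null; S; python3 ball.py 0.53
```

```text
r 0.085 screw 0.456 zang-pi/2 0.451 F tang -1.3298665863444004 rad 2.5576569735977124 fz 7.3648787508950795 z 0.11462755439637529 t 8.175
r 0.085 screw 0.496 zang-pi/2 0.491 F tang -2.4101229377491786 rad 1.8953722185279667 fz 7.854833736525722 z 0.11467577856175272 t 8.3
scene 73 ball [ 0.6192 -0.0105  0.135 ] top [0.1452 0.1453 0.1454 0.1456 0.1457] screw from ball 0.477925044208531 r 0.07228845883081657 0.002208701075516002
top 87 ball [ 0.6187 -0.0097  0.136 ] top [0.1454 0.1455 0.1456 0.1457 0.1465] screw from ball 0.47981503275422965 r 0.07282410239605602 0.002193025113620569
r 0.085 screw 0.512 zang-pi/2 0.51 F tang -3.977750240217664 rad 2.0886123117414774 fz 8.089361621095753 z 0.11466287218778512 t 8.825
scene 75 ball [ 0.6179 -0.0091  0.135 ] top [0.1443 0.1451 0.1456 0.1457 0.1459] screw from ball 0.48888147020696615 r 0.07311202328028238 0.0018086805919680215
top 86 ball [ 0.6179 -0.0085  0.1358] top [0.145  0.1454 0.1457 0.1458 0.147 ] screw from ball 0.48291160734682714 r 0.0736880029857877 0.0016843879722071914
r 0.0851 screw 0.528 zang-pi/2 0.529 F tang -5.433308246399786 rad 2.040147866509912 fz 8.688742502258448 z 0.11466457084822182 t 9.35
scene 74 ball [ 0.617  -0.0102  0.1352] top [0.1447 0.1449 0.1452 0.1453 0.1462] screw from ball 0.5169854707759728 r 0.07178114542193714 0.002610837542009286
top 88 ball [ 0.6169 -0.0082  0.1356] top [0.1452 0.1455 0.1456 0.1456 0.1458] screw from ball 0.4984489813622285 r 0.07363644727569531 0.0019878954142310496
```

```bash
python3 -m handwheel '[{"dx":0,"dy":0,"dz":0,"rx":0,"ry":0,"rz":0,"fingers":0},{"dx":0,"dy":0,"dz":0,"rx":0,"ry":0,"rz":0,"fingers":0},{"dx":0,"dy":0,"dz":0,"rx":0,"ry":0,"rz":0,"fingers":0},{"dx":-0.03,"dy":0,"dz":0,"rx":0,"ry":0,"rz":0,"fingers":0},{"dx":-0.04,"dy":0,"dz":0,"rx":0,"ry":0,"rz":0,"fingers":0},{"dx":-0.04,"dy":0,"dz":0,"rx":0,"ry":0,"rz":0,"fingers":1},{"dx":0,"dy":0,"dz":0,"rx":0,"ry":0,"rz":0,"fingers":1},{"dx":0,"dy":0,"dz":0,"rx":0,"ry":0,"rz":0,"fingers":1},{"dx":0,"dy":0,"dz":0,"rx":0,"ry":0,"rz":0,"fingers":1},{"dx":0,"dy":0,"dz":0,"rx":0,"ry":0,"rz":0,"fingers":1}]'; python3 ball.py 0.52; python3 m.py | grep bar; python3 - <<'E'
from g import *
plan([.6175,-.0092,.19],2.0)
E
```

```text
time: 11.0
eef_pos: [0.5192, -0.121, 0.2218]
tcp_rot: [-0.613, 0.352, 0.615, 0.351]
contact_force: [-0.3, -0.5, 0.5]
opening: -0.0
scene 73 ball [ 0.6173 -0.0095  0.1355] top [0.1443 0.1451 0.1452 0.1457 0.1459] screw from ball 0.5033149394948992 r 0.07258402998558781 0.0019823768456876034
top 83 ball [ 0.617  -0.0086  0.1357] top [0.1457 0.1457 0.1459 0.1463 0.1476] screw from ball 0.49986747897318773 r 0.07334613564331637 0.002202567120688047
scene bar 0.0036776739 -0.99999326 0.6405087 -0.050463427 -1.5671186 41 0.11192391265656121
top bar 0.8781486 -0.47838795 0.6411454 -0.05060231 -0.49881804 32 0.11247151868473304
tcp [ 0.5198 -0.1213  0.2233] xaxis [ 0. -0. -1.] zang 2.101 d_tool [ 0.0333 -0.1409  0.0473] turn about up -0.101 => rx 0.101 q [-0.42  0.    1.95 -0.    1.19 -2.52]
  return _methods._mean(a, axis=axis, dtype=dtype,
  ret = um.true_divide(
```

```bash
python3 -m handwheel '[{"dx":0,"dy":-0.0282,"dz":0.0095,"rx":0,"ry":0,"rz":0,"fingers":1},{"dx":0,"dy":-0.0282,"dz":0.0095,"rx":0,"ry":0,"rz":0,"fingers":1},{"dx":0,"dy":-0.0282,"dz":0.0095,"rx":0,"ry":0,"rz":0,"fingers":1},{"dx":0,"dy":-0.0282,"dz":0.0095,"rx":0,"ry":0,"rz":0,"fingers":1},{"dx":0,"dy":-0.0282,"dz":0.0093,"rx":0,"ry":0,"rz":0,"fingers":1},{"dx":0.02,"dy":0,"dz":0,"rx":0,"ry":0,"rz":0,"fingers":1},{"dx":0.02,"dy":0,"dz":0,"rx":0,"ry":0,"rz":0,"fingers":1},{"dx":0.01,"dy":0,"dz":0,"rx":0,"ry":0,"rz":0,"fingers":1},{"dx":0,"dy":0,"dz":0,"rx":0,"ry":0,"rz":0,"fingers":1},{"dx":0,"dy":0,"dz":0,"rx":0,"ry":0,"rz":0,"fingers":1}]'; python3 -c "
from h import *
p=read_camera('scene'); cv2.imwrite('pics/d.png',cv2.resize(cv2.cvtColor(p['img'],cv2.COLOR_RGB2BGR)[170:300,190:350],None,fx=4,fy=4))"
```

```text
time: 13.05
eef_pos: [0.6178, -0.0097, 0.1739]
tcp_rot: [0.614, -0.352, -0.613, -0.352]
contact_force: [0.3, -0.4, 0.3]
opening: -0.003
```

View pics/d.png

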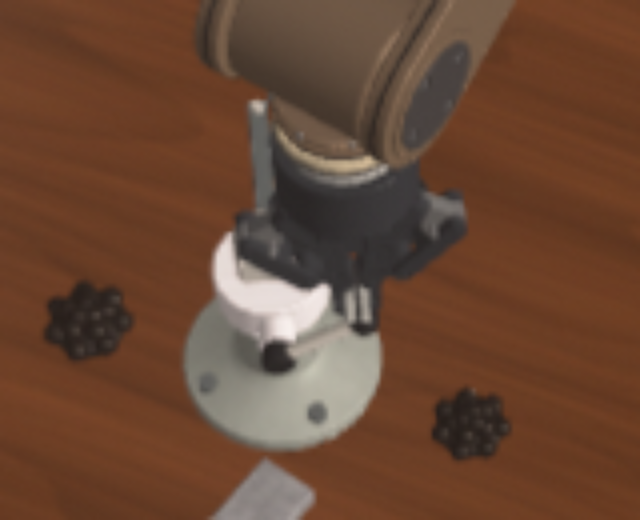

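The shut fingertips stand right above the ball at (365,325), clear of the post. I'll descend in 1 mm steps and watch the force.

```bash
S() { python3 -c "
from h import *
s=get_state(); print(round(s['time'],2),np.round(s['eef_pos'],4),np.round(s['contact_force'],2))"; }
python3 -m handwheel '[{"dx":0.004,"dy":0,"dz":0,"rx":0,"ry":0,"rz":0,"fingers":1},{"dx":0,"dy":0,"dz":0,"rx":0,"ry":0,"rz":0,"fingers":1}]' >/dev/null; S
python3 -m handwheel '[{"dx":0.001,"dy":0,"dz":0,"rx":0,"ry":0,"rz":0,"fingers":1},{"dx":0,"dy":0,"dz":0,"rx":0,"ry":0,"rz":0,"fingers":1}]' >/dev/null; S
python3 -m handwheel '[{"dx":0.001,"dy":0,"dz":0,"rx":0,"ry":0,"rz":0,"fingers":1},{"dx":0,"dy":0,"dz":0,"rx":0,"ry":0,"rz":0,"fingers":1}]' >/dev/null; S
```

```text
13.35 [ 0.6175 -0.0092  0.1693] [ 0.25 -0.51 -0.39]
13.6 [ 0.6175 -0.0092  0.1682] [ 0.68 -0.86 -0.99]
13.85 [ 0.6176 -0.0092  0.1673] [-0.43 -0.54  1.14]
```

```bash
cat > s.py <<'E'
from h import *
s=get_state(); print(round(s['time'],2),np.round(s['eef_pos'],4),np.round(s['contact_force'],2))
E
python3 -m handwheel '[{"dx":0.0007,"dy":0,"dz":0,"rx":0,"ry":0,"rz":0,"fingers":1},{"dx":0,"dy":0,"dz":0,"rx":0,"ry":0,"rz":0,"fingers":1}]' >/dev/null; python3 s.py
python3 -m handwheel '[{"dx":0.0006,"dy":0,"dz":0,"rx":0,"ry":0,"rz":0,"fingers":1},{"dx":0,"dy":0,"dz":0,"rx":0,"ry":0,"rz":0,"fingers":1}]' >/dev/null; python3 s.py
```

```text
14.1 [ 0.6177 -0.0091  0.1669] [0.41 0.86 0.85]
14.35 [ 0.6179 -0.0091  0.1666] [-0.6   1.08  2.62]
```

```bash
python3 -m handwheel '[{"dx":0.0004,"dy":0,"dz":0,"rx":0,"ry":0,"rz":0,"fingers":1},{"dx":0,"dy":0,"dz":0,"rx":0,"ry":0,"rz":0,"fingers":1}]' >/dev/null; python3 s.py
```

```text
14.6 [ 0.6179 -0.0091  0.1663] [-0.96  1.32  5.72]
```

```bash
python3 -m handwheel '[{"dx":0.0005,"dy":0,"dz":0,"rx":0,"ry":0,"rz":0,"fingers":1},{"dx":0,"dy":0,"dz":0,"rx":0,"ry":0,"rz":0,"fingers":1}]' >/dev/null; python3 s.py
```

```text
14.85 [ 0.618  -0.009   0.1662] [-0.53  1.84  6.84]
```

```bash
python3 -m handwheel '[{"dx":0.0005,"dy":0,"dz":0,"rx":0,"ry":0,"rz":0,"fingers":1},{"dx":0,"dy":0,"dz":0,"rx":0,"ry":0,"rz":0,"fingers":1}]' >/dev/null; python3 s.py
```

```text
15.1 [ 0.6181 -0.0089  0.166 ] [-1.26  1.93  7.18]
```

```bash
python3 -m handwheel '[{"dx":0.0007,"dy":0,"dz":0,"rx":0,"ry":0,"rz":0,"fingers":1},{"dx":0,"dy":0,"dz":0,"rx":0,"ry":0,"rz":0,"fingers":1}]' >/dev/null; python3 s.py
```

```text
15.35 [ 0.6183 -0.0089  0.1658] [-1.36  1.92  8.35]
```

```bash
python3 -m handwheel '[{"dx":0.0005,"dy":0,"dz":0,"rx":0,"ry":0,"rz":0,"fingers":1},{"dx":0,"dy":0,"dz":0,"rx":0,"ry":0,"rz":0,"fingers":1}]' >/dev/null; python3 s.py
```

```text
15.6 [ 0.6184 -0.0089  0.1657] [-2.03  1.89  9.72]
```

```bash
python3 -m handwheel '[{"dx":0.0008,"dy":0,"dz":0,"rx":0,"ry":0,"rz":0,"fingers":1},{"dx":0,"dy":0,"dz":0,"rx":0,"ry":0,"rz":0,"fingers":1}]' >/dev/null; python3 s.py
```

```text
15.85 [ 0.6185 -0.0088  0.1655] [-3.18  2.53 12.19]
```

```bash
python3 -m handwheel '[{"dx":0.0008,"dy":0,"dz":0,"rx":0,"ry":0,"rz":0,"fingers":1},{"dx":0,"dy":0,"dz":0,"rx":0,"ry":0,"rz":0,"fingers":1}]' >/dev/null; python3 s.py
```

```text
16.1 [ 0.6186 -0.0088  0.1653] [-4.58  3.02 13.88]
```

```bash
python3 -m handwheel '[{"dx":0.0005,"dy":0,"dz":0,"rx":0,"ry":0,"rz":0,"fingers":1},{"dx":0,"dy":0,"dz":0,"rx":0,"ry":0,"rz":0,"fingers":1}]' >/dev/null; python3 s.py
```

```text
16.35 [ 0.6187 -0.0088  0.1652] [-4.76  1.54 14.9 ]
```

Now at about 15 N vertically (15.7 N in total). I'll hold for a second, then lift.

```bash
python3 -m handwheel '[{"dx":0.0002,"dy":0,"dz":0,"rx":0,"ry":0,"rz":0,"fingers":1},{"dx":0,"dy":0,"dz":0,"rx":0,"ry":0,"rz":0,"fingers":1},{"dx":0,"dy":0,"dz":0,"rx":0,"ry":0,"rz":0,"fingers":1},{"dx":0,"dy":0,"dz":0,"rx":0,"ry":0,"rz":0,"fingers":1}]'; python3 -m handwheel '[{"dx":0,"dy":0,"dz":0,"rx":0,"ry":0,"rz":0,"fingers":1},{"dx":0,"dy":0,"dz":0,"rx":0,"ry":0,"rz":0,"fingers":1},{"dx":0,"dy":0,"dz":0,"rx":0,"ry":0,"rz":0,"fingers":1},{"dx":0,"dy":0,"dz":0,"rx":0,"ry":0,"rz":0,"fingers":1}]'; python3 ball.py 0.51
```

```text
time: 16.85
eef_pos: [0.6187, -0.0087, 0.1652]
tcp_rot: [0.614, -0.351, -0.613, -0.352]
contact_force: [-5.1, 2.9, 15.3]
opening: -0.002
time: 17.35
eef_pos: [0.6187, -0.0087, 0.1652]
tcp_rot: [0.614, -0.351, -0.613, -0.352]
contact_force: [-4.4, 2.8, 15.2]
opening: -0.0
scene 109 ball [ 0.6232 -0.0069  0.154 ] top [0.1738 0.1741 0.1744 0.1746 0.1746] screw from ball 0.378397401796168 r 0.07714355818245225 0.0073490485655965925
```

```bash
python3 -m handwheel '[{"dx":-0.003,"dy":0,"dz":0,"rx":0,"ry":0,"rz":0,"fingers":1},{"dx":-0.006,"dy":0,"dz":0,"rx":0,"ry":0,"rz":0,"fingers":1},{"dx":-0.02,"dy":0,"dz":0,"rx":0,"ry":0,"rz":0,"fingers":1},{"dx":-0.03,"dy":0,"dz":0,"rx":0,"ry":0,"rz":0,"fingers":1},{"dx":-0.03,"dy":0.04,"dz":0,"rx":0,"ry":0,"rz":0,"fingers":1},{"dx":0,"dy":0.04,"dz":0,"rx":0,"ry":0,"rz":0,"fingers":1},{"dx":0,"dy":0.04,"dz":0,"rx":0,"ry":0,"rz":0,"fingers":1},{"dx":0,"dy":0.04,"dz":0,"rx":0,"ry":0,"rz":0,"fingers":1},{"dx":0,"dy":0,"dz":0,"rx":0,"ry":0,"rz":0,"fingers":1},{"dx":0,"dy":0,"dz":0,"rx":0,"ry":0,"rz":0,"fingers":1}]'; python3 ball.py 0.51 e.png
```

```text
time: 19.0
eef_pos: [0.48, -0.0902, 0.2508]
tcp_rot: [0.614, -0.352, -0.613, -0.352]
contact_force: [-0.9, 0.9, 0.3]
opening: -0.004
scene 73 ball [ 0.6179 -0.0098  0.135 ] top [0.1442 0.1443 0.1445 0.1452 0.146 ] screw from ball 0.4958616799123523 r 0.07247879964142426 0.0019430598488470712
top 86 ball [ 0.6181 -0.0085  0.1356] top [0.1449 0.1453 0.1457 0.1457 0.1458] screw from ball 0.48073280716634215 r 0.07374397392956451 0.0018406292567548208
```

View pics/e.png

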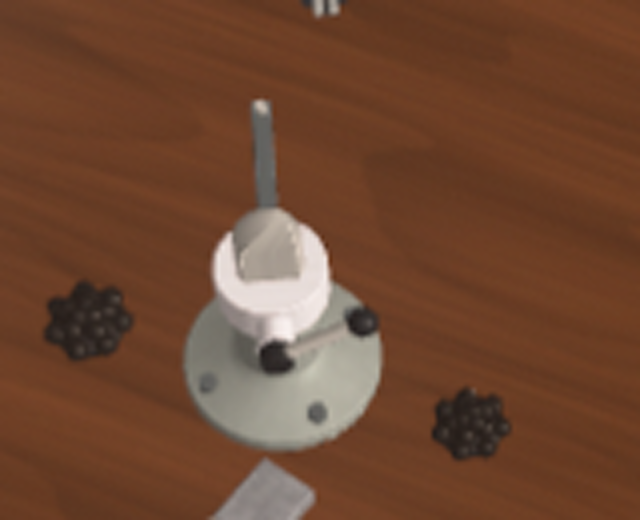

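The ball is at (362,321), down at about 135 mm. The screw faces the flat, the gripper is clear of everything, and the rosettes haven't moved. I'm handing it in.

```bash
python3 -c "
from plant import *
print(sign_off())"
```

```text
the job is handed in; nothing more can be done
None
```

I pinched the collar's arm and turned it about 1.8 rad counter-clockwise, until the screw faced the flat. I then pressed the lever ball down with shut fingers at about 15 N vertically (about 16 N in total) for over a second, lifted clear, and handed in at about 19 s.

**Flat found:** The flat seen in the depth image faces about 0.52 rad in world axes. The turning force, at most about 2.4 N while the screw sank, rose to 4–5 N from about 0.51 rad. The ball stopped dropping at about 135 mm there.

**Last checks:** With the arm clear, both cameras put the ball at about 135 to 136 mm. Wrist force was near zero, so nothing was being touched. The rosettes and brush near the gauge look unmoved, and I did not re-measure the other bystanders.

**Checks that disagreed or failed:**
- The ball fits put the screw at 0.48–0.50 rad, up to 0.04 below the flat measured in the depth image. That is well inside the 0.12 rad tolerance.
- The ball measurement during the press was spoiled by the fingers covering the ball, and one re-measurement of the bar after release picked up the lever instead. I used neither.

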